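# Shut and lock out one air valve on a crowded manifold

## Task

Shut the air valve with the orange knob: turn it clockwise by feel until it is snug on its rubber seat, but do not overtighten it, and do not touch any of the black knobs close beside it. Then put the red lock-out cover over the orange knob, standing flat on the manifold, and leave the vial, the dropper bottle and the opal where they are.

Things in the scene. Friction and masses are not known exactly. Their poses are not given: they have to be found in the camera images.
- manifold: Fixed aluminium air manifold block, 116 x 168 mm and 40 mm high, on the bench; origin at the centre of its underside, z up, y along its length. Six knobs stand on its top in 2 rows of 3, axes 52 mm apart both ways (x = -26, 26 and y = -52, 0, 52 mm in its frame).
- valve_orange: Fixed brass collar (34 mm across, 6 mm high) of the valve with the orange knob; origin on the knob's axis at the top face of the manifold (40 mm over the bench), z up, axes parallel to the manifold's. Which of the six places it takes varies.
- knob_orange: The orange knob, turning about the vertical z axis; origin on its axis at its underside, 6 mm above the manifold's top. A round skirt 32 mm across and 7 mm high carries an upright bar grip 30 mm long (knob's x) and 13 mm thick (knob's y), its top 41 mm above the origin; a white line on top marks the +x half. Stays where it is left. Clockwise seen from above shuts it.
- orange_grip (a point): On the orange knob's axis, 28 mm above its underside, where to grip the bar; turns with the knob (x along the bar, z up). Its x starts 0 to 0.3 rad clockwise of the collar's x. The knob runs with an even friction of 0.15 N m and meets its rubber seat at an unknown angle, 0.65 to 1.35 rad clockwise of the collar's x; nothing shows that angle.
- orange_mark (a point): On the white line, on top of the orange knob's bar, 13 mm from the axis. Feel of the seat: from first touch the resistance rises by 2 N m per rad of further turning. Snug: the seat resists with 0.04 N m or more (aim for a rise of 0.10 to 0.15 N m). Overtightened: 0.32 N m. At a standstill friction is felt only in part (about 0.04 N m) and holds the knob: let go, it keeps up to 0.15 N m.
- cover: Loose red lock-out cover, 60 g: a round cup standing on its open rim, 45 mm outside and 40 mm inside diameter, 53 mm high, inside height 49 mm; a round stem 12 mm thick rises on top from 53 to 78 mm, with a 16 mm disc at 78.5 to 81.5 mm. Origin at the centre of the open rim, z up the stem. It starts on the bench; over the knob its rim rests on the manifold's top round the collar.
- vial: Bystander: clear vial with a white cap, 23 mm across, 46 mm high, origin under its centre.
- dropper: Bystander: amber dropper bottle, 34 mm across, 102 mm high, origin under its centre.
- opal: Bystander: small rough opal stone, 38 x 49 x 26 mm, origin under its centre.
- knob_a: A neighbouring black knob of the same shape and size as the orange one, origin on its axis at its underside; must not be touched.
- knob_b: A neighbouring black knob of the same shape and size as the orange one, origin on its axis at its underside; must not be touched.
- knob_c: A neighbouring black knob of the same shape and size as the orange one, origin on its axis at its underside; must not be touched.
- knob_d: A neighbouring black knob of the same shape and size as the orange one, origin on its axis at its underside; must not be touched.
- knob_e: A neighbouring black knob of the same shape and size as the orange one, origin on its axis at its underside; must not be touched.
Mind the look-alikes: they are no part of the job. Of the things shaped like the cover, the red one is meant.

How it is judged:
By the outcome, as a careful person would: the job done as asked, in the order asked, and still so for the second after the job is handed in, with the robot touching nothing.
It also fails if it takes over 72 s, if anything falls off the work surface, if the arm or the gripper's body presses on something with over 40 N, if the wrist force passes 120 N, or if a joint passes its speed limit or range.

## Robot

A 6-joint arm with a two-finger parallel gripper is mounted at the origin on a cart in front of the work surface, level with it; the furniture and walls round the work are solid. World frame = base frame: x ahead of the robot, y to its left, z up, the work surface at z = 0. Lengths are in m, angles in rad, forces in N, time in s.
With the tool pointing down it reaches from about 0.25 to 0.85 m from the base axis. Payload 12.5 kg.
Tool frame: the origin (TCP) lies between the finger pads; the fingertips stand 25 mm ahead of it and the grasp point (between the pads) lies 6 mm ahead of it; z points along the fingers, x is the direction in which the jaws open and shut, and the axes are right-handed (so a half turn about z gives the same grasp; the last joint's range is limited). The gripper opens to 93 mm and grips with 3 to 60 N. Pads are 15 mm wide; open, the fingers measure 128 mm over their backs; the gripper's body (75 mm by 188 mm) begins 65 mm behind the grasp point.
Start: joints at [-1.375, 0.351, 1.652, -0, 1.139, -0.085], TCP at [0.152, -0.528, 0.244] pointing down, gripper open.
Joint ranges: [-2.75, 2.75], [-0.79, 2.1], [0.01, 2.65], [-1.57, 4.71], [0.07, 3.14], [-2.87, 2.87]. Speed limits (rad/s): [2.22, 2.22, 2.79, 3.14, 3.14, 3.14].

## Interface

Orientations are given as a unit quaternion [w, x, y, z].
In Python, from plant import arm gives the robot as it stands. The module is installed in compiled form; this text tells all that it offers.
- The arm moves only by the shell command python3 -m crank 'ROWS' [FORCE]. ROWS is JSON, a list that holds one entry, the list of rows, each a list of 5 numbers: the shift along the tool's x, y, z in mm, then the turn about the tool's z in degrees, then the opening, from 0 (shut) to 1 (fully open). In form: [[[tx, ty, tz, turn, grip], ...]]. A call has 1 to 10 rows; each row is the pose to reach, as a shift and turn from the pose commanded when the call began, along the tool's axes at that moment; what a row does not reach only later rows make up. A row lasts 1/12 s, in which the tool goes at most 41.7 mm and 7.16 degrees, less where a joint would pass 70% of its speed; a pose out of reach is approached as far as the arm can. A call with a gripper value outside its range is refused whole. The fingers move at their own pace and stop on an object; FORCE is the grip in N (left out, the last holds). Time passes only in rows, so rows that repeat a pose let the fingers close. It gives the time, the measured TCP pose, the force and the opening at its end, in the units of the state.
- arm.get_state(): the state, without advancing time (a new reading comes with each control period).
- arm.read_camera(name): name is "scene" or "top" or "wrist"; returns (picture, depth): 480x640x3 uint8, red, green, blue; 480x640 float32, m along the optical axis (not along the pixel's ray), 0 where there is no reading.
- arm.calibration(name): a dict with "fovy" (degrees; the focal length in pixels is half the picture's height over the tangent of half this angle, whatever the lens; pixels are square), "cx", "cy" (the principal point, pixels), "k1" (the pictures are not rectified: a ray, as slopes to the right and down, at radius r is drawn at 1 + k1 r^2 times it, then the intrinsics apply), "R" (3x3) and "t" (3): a world point X has camera coordinates R X + t. Camera axes: x right, y down, z forward; pixel columns grow to the right and rows downward; lengths in m; the calibration is good to about 2 mm. A picture is of the moment at which its call begins: read the wrist's pose just before it. calibration takes no time and is no camera call; for the wrist camera it gives the pose at the moment of the call.
- arm.finish_job(): hands the job in, once; it reports no verdict.
The state is a dict: "t": time; "joints": joint angles; "qvel": joint speeds; "joint_efforts": joint torques, N m; "tcp_pos": TCP position; "tcp_rot": TCP orientation; "contact_force": force on the tool from outside, world axes, zero at the start; "moment": the same for the moment, N m; "grip_width": opening from 0.0 (shut) to 1.0 (fully open).
Only numpy, scipy, OpenCV 4.12 (cv2) and the standard library are available. Lean on these libraries where they do the work, as an engineer would, in place of code of your own. Each camera call takes 0.05 s, during which the arm holds its last target. There are 200 camera calls.

## Working session

There is one attempt and no reset: what is moved stays moved. The work goes in short steps, Python scripts to look and compute and a shell command to move; the robot and the scene stay as the last step left them, time stands still between calls to the robot, and variables do not carry over. Pictures are saved under pics/ and viewed, about 8 in all and at most 12, crops included, and the job is handed in when it is done.

```bash
mkdir -p pics; cat > h.py <<'E'
import numpy as np, cv2
from plant import arm
def cal(n):
    c=arm.calibration(n); f=240/np.tan(np.radians(c["fovy"])/2)
    return f,c["cx"],c["cy"],c["k1"],np.array(c["R"]),np.array(c["t"])
def rays(c,uv):
    f,cx,cy,k1,R,t=c; uv=np.atleast_2d(uv).astype(float)
    d=(uv-[cx,cy])/f; s=d.copy()
    for _ in range(20): s=d/(1+k1*(s**2).sum(1,keepdims=True))
    return np.c_[s,np.ones(len(s))]
def onplane(c,uv,z):
    R,t=c[4],c[5]; d=rays(c,uv)@R; o=-R.T@t
    return o+d*((z-o[2])/d[:,2])[:,None]
def points(c,uv,depth):
    R,t=c[4],c[5]; return (rays(c,uv)*np.asarray(depth)[:,None]-t)@R
def proj(c,X):
    f,cx,cy,k1,R,t=c; p=np.atleast_2d(X)@R.T+t; s=p[:,:2]/p[:,2:]
    return s*(1+k1*(s**2).sum(1,keepdims=True))*f+[cx,cy]
def shot(n,name=None):
    c=cal(n); im,d=arm.read_camera(n)
    if name: cv2.imwrite(f"pics/{name}.png",im[:,:,::-1])
    return c,im,d
E
python3 - <<'E'
from h import *
c,im,d=shot("top","top1"); np.savez("top.npz",im=im,d=d)
c2,im2,d2=shot("scene","scene1"); np.savez("scene.npz",im=im2,d=d2)
for k in (c,c2): print(k)
print(arm.get_state())
E
```

```text
(np.float64(560.0006737761125), 318.81363359344186, 236.18614588789137, -0.15693357947129474, array([[-1.66020313e-02, -9.99860903e-01, -1.59606218e-03],
       [-9.90371857e-01,  1.66638429e-02, -1.37425984e-01],
       [ 1.37433465e-01, -7.00855424e-04, -9.90510753e-01]]), array([0.02824321, 0.52666604, 1.1590768 ]))
(np.float64(437.61668798380737), 320.9536956363822, 241.00415223350905, -0.010897802474246737, array([[-0.84351241, -0.53705953, -0.00733969],
       [-0.3886855 ,  0.61979139, -0.68174938],
       [ 0.37068908, -0.57221124, -0.73154898]]), array([0.42471849, 0.23595282, 0.74648766]))
{'t': 0.1, 'joints': array([-1.37462197e+00,  3.51145272e-01,  1.65237392e+00,  7.81699637e-06,
        1.13908068e+00, -8.45941894e-02]), 'qvel': array([ 0.0001245 , -0.00141868, -0.00036199, -0.00084957,  0.00153372,
        0.00130365]), 'joint_efforts': array([ 6.19635903e-04, -4.98026955e+01, -2.85703737e+01,  6.99884864e-02,
        2.38704780e-02, -7.25957466e-05]), 'tcp_pos': array([ 0.15237517, -0.52817327,  0.2431703 ]), 'tcp_rot': array([-3.38338817e-04,  7.99090329e-01, -6.01210772e-01, -3.73041026e-04]), 'contact_force': array([-0.00871051,  0.39101336, -0.91839498]), 'moment': array([-0.02335095,  0.04368666, -0.01697334]), 'grip_width': 0.9980004918353803}
```

View pics/top1.png

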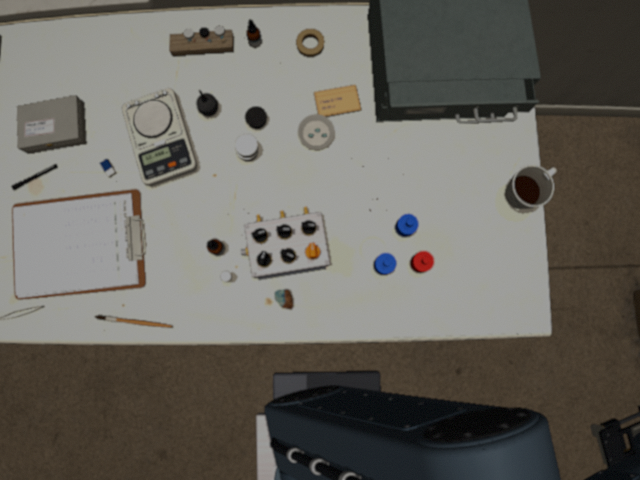

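View pics/scene1.png

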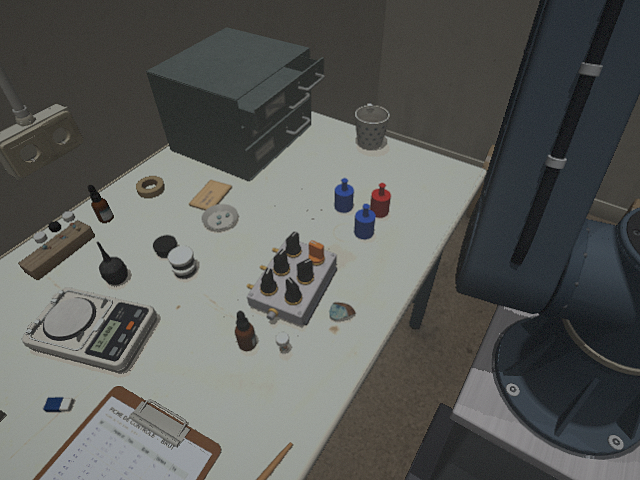

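Top view: the orange knob is at (313,251), on the manifold's near-right corner. Of the cup-shaped things, two are blue, (407,225) and (385,264), and one is red, (423,261). The red one is the cover. Dropper (216,247), vial (228,277) and opal (284,298) lie to the left of and in front of the manifold.

```bash
cat > m1.py <<'E'
from h import *
out={}
for n in("top","scene"):
    z=np.load(n+".npz"); im,d=z["im"],z["d"]; c=cal(n)
    vv,uu=np.mgrid[0:480,0:640]; P=points(c,np.c_[uu.ravel(),vv.ravel()],d.ravel()).reshape(480,640,3)
    ok=d>0
    hsv=cv2.cvtColor(im,cv2.COLOR_RGB2HSV); H,S,V=cv2.split(hsv)
    near=ok&(P[...,0]>.2)&(P[...,0]<.7)&(abs(P[...,1])<.4)
    for nm,m in (("orange",(H>7)&(H<20)&(S>180)&(V>150)),("red",((H<5)|(H>174))&(S>150)&(V>60)),("blue",(H>105)&(H<130)&(S>150)&(V>50))):
        m=(m&near).astype(np.uint8)
        k,l,st,ce=cv2.connectedComponentsWithStats(m)
        for i in range(1,k):
            if st[i,4]<30: continue
            Q=P[l==i]; top=Q[Q[:,2]>np.percentile(Q[:,2],95)-.004]
            print(n,nm,ce[i].round(1),st[i,4],"mean",Q.mean(0).round(4),"zmax",np.percentile(Q[:,2],[50,95,100]).round(4),"topmean",top.mean(0).round(4))
    if n=="top":
        m=near&(P[...,2]>.033)&(P[...,2]<.046)&(S<60)&(P[...,0]<.6)&(P[...,1]>-.05)&(P[...,1]<.2)
        m=m.astype(np.uint8); k,l,st,ce=cv2.connectedComponentsWithStats(m); i=1+np.argmax(st[1:,4])
        Q=P[l==i]; r=cv2.minAreaRect((Q[:,:2]*1000).astype(np.float32)); print("manifold",r,Q[:,2].mean(),cv2.boxPoints(r).round(1).tolist())
        # mask pixels -> convex hull on plane .04
        uv=np.c_[uu[l==i],vv[l==i]]; W=onplane(c,uv,.04); print(cv2.minAreaRect((W[:,:2]*1000).astype(np.float32)))
        b=im[130:330,190:450]; cv2.imwrite("pics/crop1.png",cv2.resize(b[:,:,::-1],None,fx=3,fy=3,interpolation=cv2.INTER_CUBIC))
E
python3 m1.py
```

```text
top orange [310.  251.2] 61 mean [0.4905 0.0381 0.077 ] zmax [0.0861 0.0906 0.0929] topmean [0.4896 0.0352 0.0884]
top red [422.3 261.3] 327 mean [ 0.4674 -0.1964  0.057 ] zmax [0.0542 0.0822 0.0858] topmean [ 0.4679 -0.2003  0.0817]
top blue [406.9 224.5] 321 mean [ 0.546  -0.167   0.0572] zmax [0.0538 0.0819 0.086 ] topmean [ 0.5482 -0.1696  0.0816]
top blue [384.8 263.6] 325 mean [ 0.4641 -0.1173  0.0573] zmax [0.0539 0.0832 0.0867] topmean [ 0.4653 -0.1188  0.0826]
manifold ((511.20916748046875, 88.85053253173828), (117.48796081542969, 166.1577911376953), 8.21332836151123) 0.04059510227222048 [[441.20001220703125, 162.6999969482422], [464.8999938964844, -1.7999999523162842], [581.2000122070312, 15.0], [557.5, 179.5]]
((510.71826171875, 88.73694610595703), (116.74528503417969, 165.7479248046875), 8.345319747924805)
scene red [380.4 195.4] 135 mean [ 0.4688 -0.1982  0.0512] zmax [0.051  0.0531 0.0698] topmean [ 0.469  -0.198   0.0513]
scene blue [343.6 190.6] 118 mean [ 0.5482 -0.1679  0.0514] zmax [0.0511 0.0536 0.067 ] topmean [ 0.5486 -0.1675  0.0517]
scene blue [364.9 216.5] 145 mean [ 0.4654 -0.1185  0.0511] zmax [0.051  0.053  0.0545] topmean [ 0.4655 -0.1182  0.0513]
```

View pics/crop1.png

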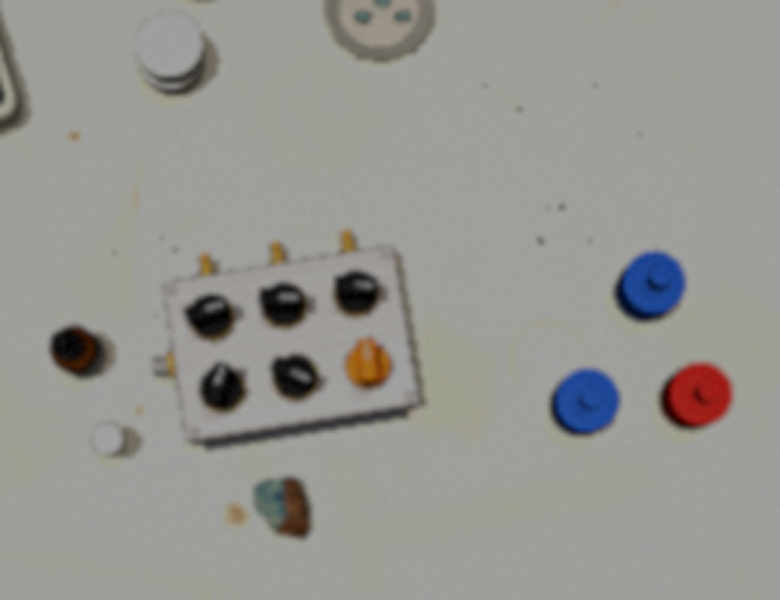

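The enlarged crop confirms it: the orange knob is on the corner spot with its bar roughly along world x and the white line pointing up. The red cup is at crop (698,395), with the blue look-alikes at (586,401) and (652,285). Next is an approach above the knob, with the jaw yaw chosen so that joint 6 keeps range for turning clockwise.

```bash
cat >> h.py <<'E'
from scipy.spatial.transform import Rotation as Ro
def toolR(s=None):
    q=(s or arm.get_state())["tcp_rot"]; return Ro.from_quat([q[1],q[2],q[3],q[0]])
def go(target,yaw=None):
    s=arm.get_state(); r=toolR(s); M=r.as_matrix(); y0=np.degrees(np.arctan2(M[1,0],M[0,0]))
    sh=M.T@(np.array(target)-s["tcp_pos"])*1000
    print("t",round(s["t"],2),"tcp",s["tcp_pos"].round(4),"yaw",y0.round(2),"shift",sh.round(1),"turn",None if yaw is None else round(-(yaw-y0),1),"grip",round(s["grip_width"],3),"F",s["contact_force"].round(2),"Mz",s["moment"].round(3),"q",s["joints"].round(2))
E
python3 -c "
from h import *
go([.47,.034,.24],87)"
```

```text
t 0.1 tcp [ 0.1524 -0.5282  0.2432] yaw -73.91 shift [-452.1 -461.     3.7] turn -160.9 grip 0.998 F [-0.01  0.39 -0.92] Mz [-0.023  0.044 -0.017] q [-1.37  0.35  1.65  0.    1.14 -0.08]
```

```bash
python3 -m crank '[[[-25,-25,0,-7,1],[-50,-50,0,-14,1],[-75,-75,0,-21,1],[-100,-100,0,-28,0.6],[-125,-125,0,-35,0.6],[-150,-150,0,-42,0.6],[-175,-175,0,-49,0.6],[-200,-200,0,-56,0.6],[-225,-225,0,-63,0.6],[-250,-250,0,-70,0.6]]]' 20; python3 -c "
from h import *
go([.47,.034,.24],87)"
```

```text
t: 0.93
tcp_pos: [0.3237, -0.2173, 0.2436]
tcp_rot: [-0.0, 1.0, -0.031, 0.0]
contact_force: [-0.3, -0.9, -0.1]
grip_width: 0.606
t 0.93 tcp [ 0.3237 -0.2173  0.2436] yaw -3.59 shift [ 130.3 -260.     3.6] turn -90.6 grip 0.606 F [-0.34 -0.89 -0.11] Mz [-0.044 -0.107 -0.004] q [-0.71  0.05  2.03  0.    1.06 -0.65]
```

```bash
python3 -m crank '[[[16,-32,0,-7,0.35],[32,-64,0,-14,0.35],[48,-96,0,-21,0.35],[64,-128,0,-28,0.35],[80,-160,0,-35,0.35],[96,-192,0,-42,0.35],[112,-224,0,-49,0.35],[130,-260,0,-56,0.35],[130,-260,0,-63,0.35],[130,-260,0,-70,0.35]]]'; python3 -m crank '[[[0,0,0,-7,0.35],[0,0,0,-14,0.35],[0,0,0,-21,0.35],[0,0,0,-21,0.35],[0,0,0,-21,0.35]]]'; python3 -c "
from h import *
go([.4913,.0345,.2],87)
c,im,d=shot('wrist','w1'); np.savez('w1.npz',im=im,d=d)
print(proj(c,[[.4913,.0345,.087],[.4929,.0336,.087]]), -c[4].T@c[5])"
```

```text
t: 1.77
tcp_pos: [0.4712, 0.0334, 0.2431]
tcp_rot: [-0.0, 0.836, 0.549, -0.0]
contact_force: [-0.4, -1.0, 0.2]
grip_width: 0.352
t: 2.18
tcp_pos: [0.4707, 0.0316, 0.2435]
tcp_rot: [-0.0, 0.726, 0.688, -0.0]
contact_force: [0.0, 0.2, -0.4]
grip_width: 0.348
t 2.18 tcp [0.4707 0.0316 0.2435] yaw 86.87 shift [ 4.  20.4 43.5] turn -0.1 grip 0.348 F [ 0.03  0.17 -0.38] Mz [ 0.024 -0.157 -0.024] q [-0.03  0.21  1.85  0.    1.09 -1.55]
[[325.00773728 258.79170199]
 [324.02875951 260.68721848]] [0.40421541 0.03513792 0.38431476]
```

View pics/w1.png

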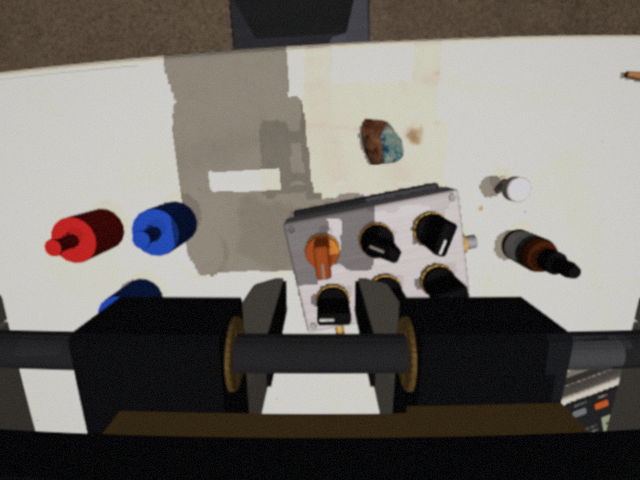

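The wrist view shows the orange knob at (322,256) beside its black neighbours, and the finger pads at (265,310) and (378,310). I'll measure the bar from its top face.

```bash
cat > bar.py <<'E'
from h import *
import sys
z=np.load(sys.argv[1]+".npz",allow_pickle=True); im,d=z["im"],z["d"]; c=cal("wrist")
vv,uu=np.mgrid[0:480,0:640]; P=points(c,np.c_[uu.ravel(),vv.ravel()],d.ravel()).reshape(480,640,3)
H,S,V=cv2.split(cv2.cvtColor(im,cv2.COLOR_RGB2HSV))
roi=(np.hypot(P[...,0]-.4915,P[...,1]-.0345)<.024)&(d>0)
m=roi&(P[...,2]>.08)&(P[...,2]<.096); Q=P[m]
print(m.sum(),np.median(Q[:,2]))
W=onplane(c,np.c_[uu[m],vv[m]],.087)[:,:2]*1000
r=cv2.minAreaRect(W.astype(np.float32)); w=W-W.mean(0); e,v=np.linalg.eigh(w.T@w)
print("rect",r,"mean",W.mean(0),"pca ang",np.degrees(np.arctan2(v[1,1],v[0,1])))
# white line on top
wm=m&(S<90)&(V>110); Ww=onplane(c,np.c_[uu[wm],vv[wm]],.087)[:,:2]*1000
if len(Ww): print("white",len(Ww),Ww.mean(0))
# manifold
Q=P[(d>0)&(abs(P[...,2]-.04)<.006)&(abs(P[...,0]-.511)<.09)&(abs(P[...,1]-.089)<.12)]
print("manifold z",np.median(Q[:,2]))
b=im[210:310,270:400]; cv2.imwrite("pics/"+sys.argv[1]+"c.png",cv2.resize(b[:,:,::-1],None,fx=6,fy=6,interpolation=cv2.INTER_CUBIC))
E
python3 bar.py w1
```

```text
526 0.08642377363715212
rect ((494.0942077636719, 31.96681022644043), (30.690528869628906, 12.842828750610352), 2.687802314758301) mean [494.04979762  31.98927233] pca ang -177.28661743391217
white 51 [504.33017993  33.51263013]
manifold z 0.03990849515989092
```

View pics/w1c.png

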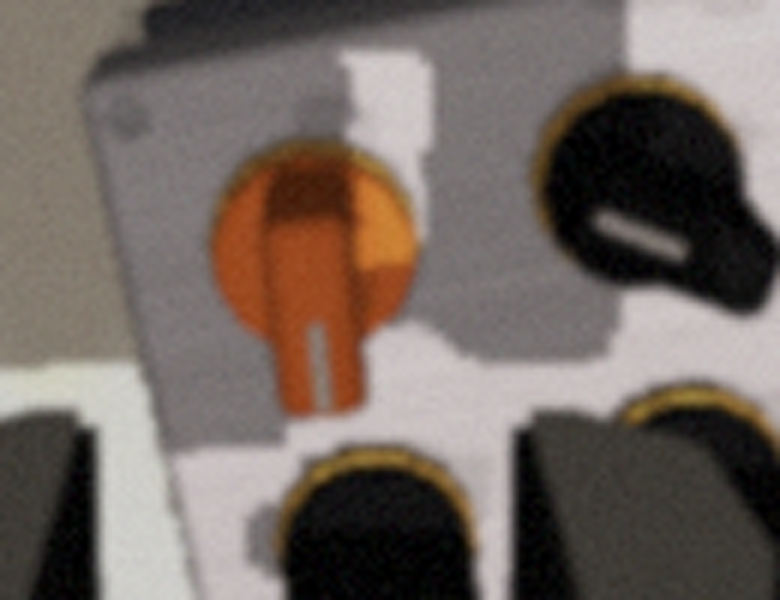

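The bar measures 30.7 x 12.8 mm at (494.1, 32.0) mm, angle 2.7°, top at z = 86 mm. All of that matches the given sizes. Next I align above it and narrow the jaws to about 23 mm, which clears the neighbouring knobs.

```bash
python3 -c "
from h import *
go([.4938,.0325,.12],92.7)"
```

```text
t 2.23 tcp [0.4707 0.0316 0.2435] yaw 86.84 shift [  2.2  23.  123.5] turn -5.9 grip 0.347 F [ 0.01 -0.74 -0.23] Mz [-0.    -0.187  0.014] q [-0.03  0.21  1.85  0.    1.09 -1.55]
```

```bash
python3 -m crank '[[[2,23,0,-6,0.25],[2,23,35,-6,0.25],[2,23,70,-6,0.25],[2,23,100,-6,0.25],[2,23,123,-6,0.25],[2,23,123,-6,0.25],[2,23,123,-6,0.25],[2,23,123,-6,0.25]]]'; python3 -c "
from h import *
go([.4938,.0325,.082],92.7)
c,im,d=shot('wrist','w2'); np.savez('w2.npz',im=im,d=d)"; python3 bar.py w2
```

```text
t: 2.9
tcp_pos: [0.4946, 0.0324, 0.122]
tcp_rot: [0.001, 0.688, 0.725, 0.001]
contact_force: [0.1, -0.1, 0.6]
grip_width: 0.251
t 2.9 tcp [0.4946 0.0324 0.122 ] yaw 93.0 shift [ 0.2 -0.9 40. ] turn 0.3 grip 0.251 F [ 0.12 -0.09  0.64] Mz [ 0.029 -0.127  0.012] q [-0.03  0.42  1.9   0.    0.82 -1.65]
1419 0.0867443007087092
rect ((493.5482177734375, 35.387760162353516), (30.51566505432129, 19.556753158569336), 2.5111196041107178) mean [493.63013319  31.77376446] pca ang -177.8744189768305
white 87 [502.30612433  32.08982779]
manifold z 0.040081529964092644
```

```bash
python3 -m crank '[[[-0.4,-0.7,10,0,0.25],[-0.4,-0.7,20,0,0.25],[-0.4,-0.7,30,0,0.25],[-0.4,-0.7,40,0,0.25],[-0.4,-0.7,40,0,0.25],[-0.4,-0.7,40,0,0.25]]]'; python3 -c "
from h import *
go([.4938,.032,.082],92.7)"; python3 -m crank '[[[0,0,0,0,0.1],[0,0,0,0,0.1],[0,0,0,0,0],[0,0,0,0,0],[0,0,0,0,0],[0,0,0,0,0]]]' 45; python3 -c "
from h import *
go([.4938,.032,.082],92.7)"
```

```text
t: 3.45
tcp_pos: [0.4929, 0.032, 0.0799]
tcp_rot: [-0.001, 0.688, 0.726, -0.0]
contact_force: [0.8, 0.1, -0.1]
grip_width: 0.249
t 3.45 tcp [0.4929 0.032  0.0799] yaw 93.08 shift [-0.   0.9 -2.1] turn 0.4 grip 0.249 F [ 0.84  0.1  -0.12] Mz [ 0.061 -0.132 -0.038] q [-0.03  0.5   1.92  0.    0.73 -1.65]
t: 3.95
tcp_pos: [0.4932, 0.0318, 0.0807]
tcp_rot: [0.0, 0.688, 0.726, -0.0]
contact_force: [-0.2, -3.8, -0.1]
grip_width: 0.137
t 3.95 tcp [0.4932 0.0318 0.0807] yaw 93.08 shift [ 0.2  0.6 -1.3] turn 0.4 grip 0.137 F [-0.22 -3.8  -0.1 ] Mz [-0.734 -0.166 -0.057] q [-0.03  0.5   1.92 -0.    0.73 -1.65]
```

Gripped, 12.7 mm opening, which matches the bar. The seat can't be met before about 32° of turn, so I'll turn freely first to learn the running torque.

```bash
cat > f.py <<'E'
from h import *
s=arm.get_state(); M=toolR(s).as_matrix()
print("t %.2f yaw %.2f F %s M %s grip %.3f tcp %s q6eff %.3f"%(s["t"],np.degrees(np.arctan2(M[1,0],M[0,0])),s["contact_force"].round(1),s["moment"].round(3),s["grip_width"],s["tcp_pos"].round(4),s["joint_efforts"][5]))
E
python3 -m crank '[[[-0.4,0,0,2,0],[-0.4,0,0,4,0],[-0.4,0,0,6,0],[-0.4,0,0,8,0]]]'>/dev/null; python3 f.py
python3 -m crank '[[[0,0,0,2,0],[0,0,0,4,0],[0,0,0,6,0]]]'>/dev/null; python3 f.py
python3 -m crank '[[[0,0,0,2,0],[0,0,0,4,0],[0,0,0,6,0]]]'>/dev/null; python3 f.py
python3 -m crank '[[[0,0,0,1,0],[0,0,0,2,0]]]'>/dev/null; python3 f.py
python3 -m crank '[[[0,0,0,1,0],[0,0,0,2,0]]]'>/dev/null; python3 f.py
python3 -m crank '[[[0,0,0,0,0],[0,0,0,0,0],[0,0,0,0,0]]]'>/dev/null; python3 f.py
```

```text
t 4.28 yaw 85.01 F [-0.3  0.9  0.3] M [ 0.262 -0.185  0.094] grip 0.137 tcp [0.4932 0.0319 0.0807] q6eff -0.533
t 4.53 yaw 79.01 F [ 0.4  2.6 -0.5] M [ 0.543 -0.176  0.128] grip 0.138 tcp [0.4933 0.032  0.0807] q6eff -0.529
t 4.78 yaw 73.00 F [ 0.2  4.1 -0.1] M [ 0.763 -0.24   0.127] grip 0.137 tcp [0.4933 0.0322 0.0808] q6eff -0.527
t 4.95 yaw 71.06 F [0.7 6.2 0.6] M [ 1.166 -0.269  0.176] grip 0.138 tcp [0.4933 0.0322 0.0807] q6eff -0.112
t 5.12 yaw 69.06 F [ 0.8  6.4 -0.6] M [ 1.236 -0.293  0.154] grip 0.138 tcp [0.4933 0.0322 0.0807] q6eff -0.181
t 5.37 yaw 69.10 F [1.8 6.3 0.2] M [ 1.227 -0.269  0.073] grip 0.138 tcp [0.4933 0.0322 0.0808] q6eff 0.068
```

```bash

python3 -m crank '[[[0.3,0,0,1,0],[0.3,0,0,2,0]]]'>/dev/null; python3 f.py
python3 -m crank '[[[0,0,0,1,0]]]'>/dev/null; python3 f.py
python3 -m crank '[[[0,0,0,1,0]]]'>/dev/null; python3 f.py
python3 -m crank '[[[0,0,0,1,0]]]'>/dev/null; python3 f.py
python3 -m crank '[[[0,0,0,1,0]]]'>/dev/null; python3 f.py
python3 -m crank '[[[0,0,0,1,0]]]'>/dev/null; python3 f.py
python3 -m crank '[[[0,0,0,1,0]]]'>/dev/null; python3 f.py
```

```text
t 5.53 yaw 67.03 F [-0.1  5.6  0.4] M [ 1.143 -0.181  0.144] grip 0.135 tcp [0.4934 0.0323 0.0807] q6eff -0.299
t 5.62 yaw 66.01 F [0.2 6.8 0.4] M [ 1.238 -0.228  0.162] grip 0.138 tcp [0.4934 0.0323 0.0807] q6eff -0.198
t 5.70 yaw 65.00 F [-1.   6.9 -0.3] M [ 1.269 -0.246  0.152] grip 0.136 tcp [0.4934 0.0323 0.0807] q6eff -0.183
t 5.78 yaw 64.01 F [0.2 7.1 0.2] M [ 1.371 -0.246  0.188] grip 0.137 tcp [0.4934 0.0324 0.0807] q6eff -0.181
t 5.87 yaw 63.01 F [0.8 6.3 0.8] M [ 1.337 -0.315  0.168] grip 0.135 tcp [0.4934 0.0324 0.0807] q6eff -0.181
t 5.95 yaw 62.00 F [ 0.4  7.1 -0.6] M [ 1.338 -0.244  0.275] grip 0.140 tcp [0.4934 0.0324 0.0807] q6eff -0.181
t 6.03 yaw 61.00 F [0.9 7.  0.8] M [ 1.399 -0.304  0.147] grip 0.135 tcp [0.4935 0.0324 0.0808] q6eff -0.180
```

```bash

python3 -m crank '[[[0,0,0,1,0]]]'>/dev/null; python3 f.py
python3 -m crank '[[[0,0,0,1,0]]]'>/dev/null; python3 f.py
python3 -m crank '[[[0,0,0,1,0]]]'>/dev/null; python3 f.py
python3 -m crank '[[[0,0,0,1,0]]]'>/dev/null; python3 f.py
```

```text
t 6.12 yaw 60.00 F [0.6 7.4 0.1] M [ 1.473 -0.294  0.145] grip 0.139 tcp [0.4935 0.0324 0.0807] q6eff -0.180
t 6.20 yaw 59.00 F [ 0.8  7.3 -0.2] M [ 1.538 -0.325  0.199] grip 0.137 tcp [0.4935 0.0325 0.0807] q6eff -0.180
t 6.28 yaw 58.00 F [ 1.4  8.7 -0.1] M [ 1.54  -0.322  0.164] grip 0.138 tcp [0.4935 0.0325 0.0807] q6eff -0.180
t 6.37 yaw 57.00 F [1.7 8.7 0.3] M [ 1.542 -0.363  0.184] grip 0.139 tcp [0.4935 0.0325 0.0807] q6eff -0.179
```

```bash

python3 -m crank '[[[0.4,-0.3,0,1,0]]]'>/dev/null; python3 f.py
python3 -m crank '[[[0,0,0,1,0]]]'>/dev/null; python3 f.py
python3 -m crank '[[[0,0,0,1,0]]]'>/dev/null; python3 f.py
python3 -m crank '[[[0,0,0,1,0]]]'>/dev/null; python3 f.py
```

```text
t 6.45 yaw 56.02 F [0.8 1.4 0.3] M [ 0.251 -0.397  0.123] grip 0.138 tcp [0.4935 0.0326 0.0807] q6eff -0.208
t 6.53 yaw 55.01 F [ 1.3  5.2 -0.5] M [ 0.986 -0.427  0.13 ] grip 0.139 tcp [0.4935 0.0326 0.0807] q6eff -0.161
t 6.62 yaw 54.00 F [ 1.4  6.5 -0.9] M [ 1.122 -0.463  0.179] grip 0.137 tcp [0.4935 0.0326 0.0807] q6eff -0.164
t 6.70 yaw 53.00 F [ 1.2  7.  -0.2] M [ 1.208 -0.479  0.205] grip 0.138 tcp [0.4936 0.0326 0.0808] q6eff -0.149
```

```bash

python3 -m crank '[[[0,0,0,1,0]]]'>/dev/null; python3 f.py
python3 -m crank '[[[0,0,0,1,0]]]'>/dev/null; python3 f.py
python3 -m crank '[[[0,0,0,1,0]]]'>/dev/null; python3 f.py
```

```text
t 6.78 yaw 52.00 F [ 1.8  6.9 -0.4] M [ 1.188 -0.465  0.152] grip 0.138 tcp [0.4936 0.0327 0.0807] q6eff -0.135
t 6.87 yaw 50.99 F [ 2.3  6.6 -1.2] M [ 1.275 -0.581  0.225] grip 0.136 tcp [0.4936 0.0327 0.0807] q6eff -0.120
t 6.95 yaw 50.00 F [ 2.5  6.8 -0.3] M [ 1.316 -0.562  0.251] grip 0.133 tcp [0.4936 0.0327 0.0808] q6eff -0.105
```

The moment is rising and joint 6's effort climbs steadily from about yaw 53.5°, so the seat has been reached. I'll creep on in small steps.

```bash

python3 -m crank '[[[0,0,0,1,0]]]'>/dev/null; python3 f.py
python3 -m crank '[[[0,0,0,1,0]]]'>/dev/null; python3 f.py
```

```text
t 7.03 yaw 49.00 F [ 2.5  7.1 -1.4] M [ 1.377 -0.626  0.256] grip 0.140 tcp [0.4936 0.0327 0.0808] q6eff -0.088
t 7.12 yaw 48.00 F [ 1.3  6.6 -1. ] M [ 1.4   -0.623  0.273] grip 0.140 tcp [0.4936 0.0327 0.0807] q6eff -0.072
```

```bash

python3 -m crank '[[[0,0,0,1,0]]]'>/dev/null; python3 f.py
python3 -m crank '[[[0,0,0,0,0]]]'>/dev/null; python3 f.py
python3 -m crank '[[[0,0,0,0,0]]]'>/dev/null; python3 f.py
python3 -m crank '[[[0,0,0,0,0]]]'>/dev/null; python3 f.py
python3 -m crank '[[[0,0,0,0,0]]]'>/dev/null; python3 f.py
```

```text
t 7.20 yaw 47.00 F [ 3.8  6.6 -1.5] M [ 1.453 -0.606  0.27 ] grip 0.134 tcp [0.4936 0.0328 0.0807] q6eff -0.055
t 7.28 yaw 46.99 F [ 2.2  6.8 -0.2] M [ 1.417 -0.604  0.214] grip 0.136 tcp [0.4937 0.0328 0.0807] q6eff 0.537
t 7.37 yaw 47.04 F [1.9 6.9 0.6] M [ 1.393 -0.638  0.138] grip 0.138 tcp [0.4937 0.0328 0.0807] q6eff 0.250
t 7.45 yaw 47.04 F [ 2.7  7.3 -0.9] M [ 1.381 -0.688  0.203] grip 0.136 tcp [0.4936 0.0328 0.0807] q6eff 0.194
t 7.53 yaw 47.04 F [ 1.9  7.2 -1.1] M [ 1.373 -0.606  0.152] grip 0.140 tcp [0.4937 0.0328 0.0807] q6eff 0.190
```

The standstill torque rose by about 0.12 N m, by joint 6's effort (0.068 → 0.190) and roughly by Mz (about 0.07 → 0.16). That is on target, so I'll release and lift.

```bash

python3 -m crank '[[[0,0,0,0,0.22],[0,0,0,0,0.22],[0,0,0,0,0.22],[0,0,0,0,0.22],[0,0,-15,0,0.22],[0,0,-40,0,0.22],[0,0,-80,0,0.22],[0,0,-115,0,0.22]]]'; python3 -m crank '[[[30,-60,-10,0,0.4],[30,-60,-10,0,0.4],[30,-60,-10,0,0.4],[30,-60,-10,0,0.4]]]'; python3 f.py; python3 -c "
from h import *
c,im,d=shot('wrist','w3'); np.savez('w3.npz',im=im,d=d); print(proj(c,[[.4936,.0330,.087]]))"; python3 bar.py w3
```

```text
t: 8.2
tcp_pos: [0.4928, 0.0322, 0.1971]
tcp_rot: [-0.0, 0.917, 0.399, -0.001]
contact_force: [1.0, 0.5, 1.4]
grip_width: 0.22
t: 8.53
tcp_pos: [0.4695, 0.0957, 0.2059]
tcp_rot: [0.0, 0.916, 0.4, 0.0]
contact_force: [1.1, -0.0, 0.3]
grip_width: 0.395
t 8.53 yaw 47.19 F [ 1.1 -0.   0.3] M [-0.041 -0.109  0.042] grip 0.395 tcp [0.4695 0.0957 0.2059] q6eff 0.269
[[280.87848873 322.78924292]]
280 0.0860075838219238
rect ((492.46234130859375, 36.80477523803711), (9.222748756408691, 23.338104248046875), 45.9078483581543) mean [494.19118024  36.54699787] pca ang 129.787380016465
white 13 [497.76990689  28.96793635]
manifold z 0.03948181292203036
```

View pics/w3.png

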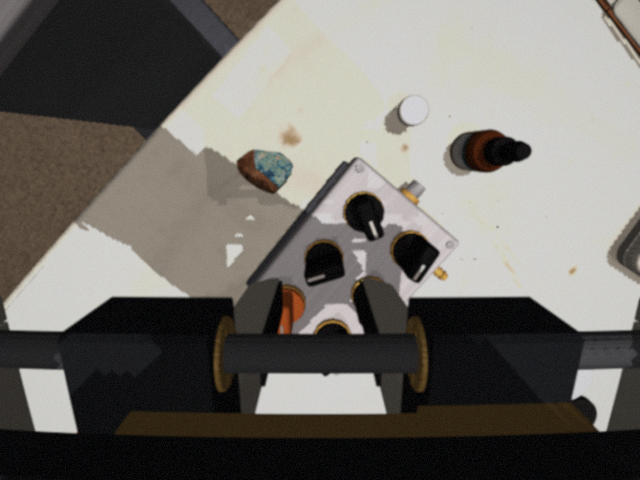

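In this view the left finger hides most of the orange knob at (290,308). The black knobs, vial (413,110), dropper (490,150) and opal (265,170) look undisturbed. I'll move toward the red cover and recheck the knob from the top camera with the arm clear.

```bash
python3 -c "
from h import *
go([.51,-.24,.215],47)"
```

```text
t 8.58 tcp [0.4697 0.0951 0.2056] yaw 47.14 shift [-218.3  257.5   -9.3] turn 0.1 grip 0.392 F [-0.11 -0.9   0.17] Mz [-0.036 -0.166 -0.01 ] q [ 0.1   0.27  1.87 -0.    1.   -0.72]
```

```bash
python3 -m crank '[[[-24,29,-9,0,0.4],[-48,57,-9,0,0.4],[-72,86,-9,0,0.4],[-96,114,-9,0,0.4],[-120,143,-9,0,0.4],[-144,171,-9,0,0.4],[-168,200,-9,0,0.4],[-193,228,-9,0,0.4],[-218,257,-9,0,0.4],[-218,257,-9,0,0.4]]]'; python3 -m crank '[[[0,0,0,0,0.4],[0,0,0,0,0.4]]]'; cat > red.py <<'E'
from h import *
c,im,d=shot('wrist','w4'); s=arm.get_state()
vv,uu=np.mgrid[0:480,0:640]; P=points(c,np.c_[uu.ravel(),vv.ravel()],d.ravel()).reshape(480,640,3)
H,S,V=cv2.split(cv2.cvtColor(im,cv2.COLOR_RGB2HSV))
red=((H<5)|(H>174))&(S>130)&(V>40)&(d>0)&(P[...,2]<.1)&(P[...,0]>.3)
for lo,hi,z in((.0795,.086,.0815),(.050,.056,.053)):
    m=red&(P[...,2]>lo)&(P[...,2]<hi); W=onplane(c,np.c_[uu[m],vv[m]],z)[:,:2]*1000
    (x,y),r=cv2.minEnclosingCircle(W.astype(np.float32)); print(z,m.sum(),"circle",x,y,r,"mean",W.mean(0),"medz",np.median(P[m][:,2]))
c,im,d=shot('top','top2')
v=(slice(215,285),slice(240,340)); cv2.imwrite("pics/top2c.png",cv2.resize(im[v][:,:,::-1],None,fx=6,fy=6,interpolation=cv2.INTER_CUBIC))
E
python3 red.py; python3 f.py
```

```text
t: 9.42
tcp_pos: [0.5092, -0.2461, 0.2139]
tcp_rot: [0.001, 0.918, 0.397, -0.0]
contact_force: [0.1, 0.7, 0.4]
grip_width: 0.4
t: 9.58
tcp_pos: [0.509, -0.2399, 0.2139]
tcp_rot: [-0.001, 0.917, 0.399, -0.0]
contact_force: [-0.4, 0.0, 0.7]
grip_width: 0.4
0.0815 363 circle 470.4251708984375 -201.4659881591797 7.840671062469482 mean [ 470.39854997 -201.47407031] medz 0.08129745751250536
0.053 1980 circle 470.31744384765625 -201.49984741210938 21.896404266357422 mean [ 469.95733478 -201.1389102 ] medz 0.05277941054574695
t 9.68 yaw 47.12 F [ 0.3  0.1 -0.6] M [ 0.001 -0.173  0.035] grip 0.401 tcp [ 0.5093 -0.2388  0.2144] q6eff -0.002
```

View pics/top2c.png

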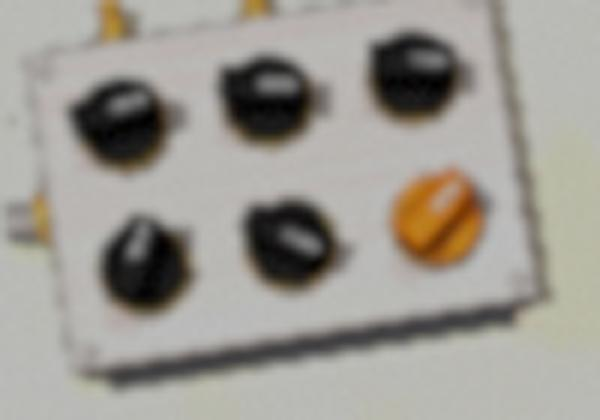

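View pics/w4.png

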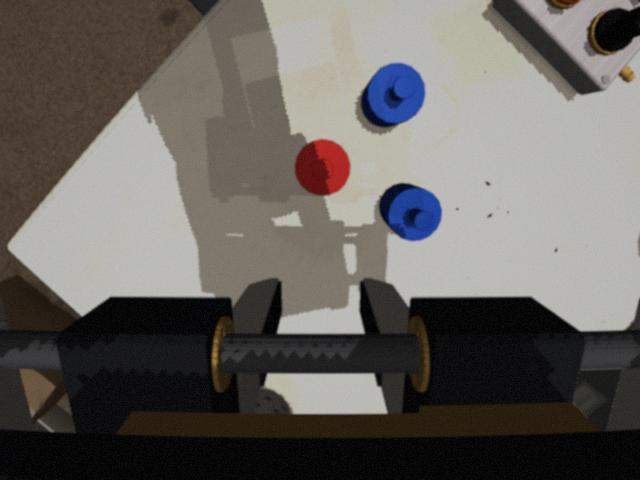

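The top crop shows the orange knob now turned about 40–45° clockwise and the black knobs unchanged. In the wrist view the red cover is at (323,167), and the fit gives (470.4, -201.5) mm. Disc radius (7.8) and cup radius (21.9) both match. Grasping the stem and disc next.

```bash
python3 -c "
from h import *
go([.4704,-.2015,.083],47)"
```

```text
t 9.68 tcp [ 0.5093 -0.2388  0.2144] yaw 47.12 shift [  0.9 -53.8 131.5] turn 0.1 grip 0.401 F [ 0.35  0.08 -0.59] Mz [ 0.001 -0.173  0.035] q [-0.52  0.41  1.65  0.    1.09 -1.34]
```

```bash
python3 -m crank '[[[1,-27,0,0,0.4],[1,-54,0,0,0.4],[1,-54,30,0,0.4],[1,-54,60,0,0.4],[1,-54,80,0,0.4],[1,-54,80,0,0.4],[1,-54,80,0,0.4]]]'; python3 -c "
from h import *
go([.4704,-.2015,.083],47)"
```

```text
t: 10.27
tcp_pos: [0.4706, -0.2012, 0.1347]
tcp_rot: [-0.001, 0.917, 0.4, -0.0]
contact_force: [0.1, -0.6, 0.7]
grip_width: 0.398
t 10.27 tcp [ 0.4706 -0.2012  0.1347] yaw 47.15 shift [-0.3  0.2 51.7] turn 0.2 grip 0.398 F [ 0.12 -0.6   0.67] Mz [ 0.023 -0.069 -0.015] q [-0.5   0.43  1.85 -0.    0.87 -1.32]
```

```bash
python3 -m crank '[[[-0.3,0.2,20,0,0.4],[-0.3,0.2,40,0,0.4],[-0.3,0.2,51,0,0.4],[-0.3,0.2,51,0,0.4],[-0.3,0.2,51,0,0.25],[-0.3,0.2,51,0,0.1],[-0.3,0.2,51,0,0],[-0.3,0.2,51,0,0],[-0.3,0.2,51,0,0],[-0.3,0.2,51,0,0]]]' 25; python3 -m crank '[[[0,0,0,0,0],[0,0,0,0,0]]]'; python3 f.py
```

```text
t: 11.1
tcp_pos: [0.4711, -0.2026, 0.0844]
tcp_rot: [0.001, 0.917, 0.399, 0.0]
contact_force: [-1.2, 0.0, 6.7]
grip_width: 0.148
t: 11.27
tcp_pos: [0.4711, -0.2026, 0.0845]
tcp_rot: [0.001, 0.917, 0.399, 0.0]
contact_force: [-0.5, -0.7, 6.3]
grip_width: 0.15
t 11.27 yaw 47.09 F [-0.5 -0.7  6.3] M [ 0.048 -0.032 -0.016] grip 0.150 tcp [ 0.4711 -0.2026  0.0845] q6eff 0.006
```

```bash
python3 -m crank '[[[0,0,-2,0,0],[0,0,-5,0,0],[0,0,-15,0,0],[0,0,-30,0,0],[0,0,-30,0,0]]]'; python3 f.py; python3 -c "
from h import *
c,im,d=shot('wrist','w5');
c,im,d=shot('scene')
uv=proj(c,[[.4711,-.2026,.07]])[0].astype(int); print(uv)
b=im[max(0,uv[1]-50):uv[1]+50,uv[0]-65:uv[0]+65]; cv2.imwrite('pics/s5.png',cv2.resize(b[:,:,::-1],None,fx=6,fy=6,interpolation=cv2.INTER_CUBIC))"
```

```text
t: 11.68
tcp_pos: [0.4717, -0.2028, 0.1162]
tcp_rot: [0.001, 0.917, 0.399, 0.001]
contact_force: [0.5, -0.5, -0.0]
grip_width: 0.151
t 11.68 yaw 47.09 F [ 0.5 -0.5 -0. ] M [-0.046 -0.197  0.01 ] grip 0.151 tcp [ 0.4717 -0.2028  0.1162] q6eff -0.001
[381 187]
```

View pics/s5.png

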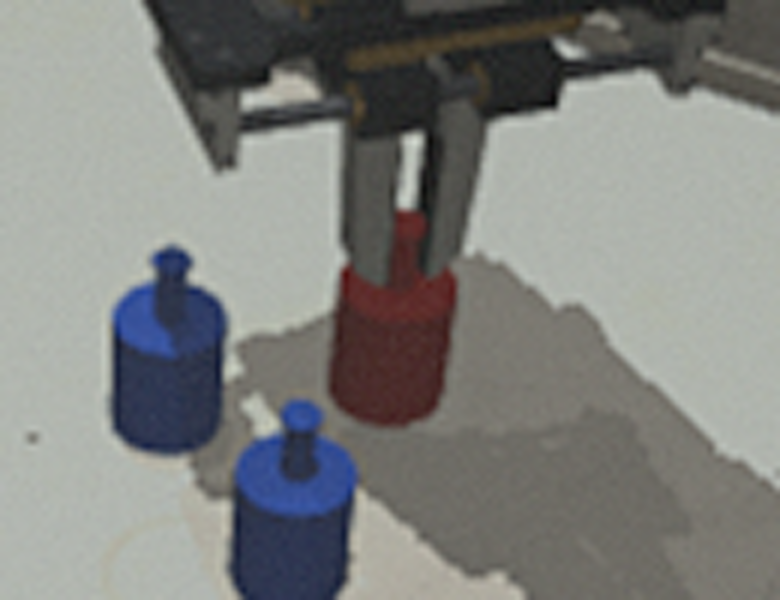

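The red cover is held, but it leans about 7° in the view. The 14 mm opening suggests one pad on the 16 mm disc and the other on the 12 mm stem. I'll set it down and regrip lower on the stem.

```bash
python3 -m crank '[[[0,0,10,0,0],[0,0,20,0,0],[0,0,26,0,0],[0,0,29,0,0],[0,0,30,0,0],[0,0,30,0,0.3],[0,0,30,0,0.3],[0,0,30,0,0.3],[0,0,30,0,0.3],[0,0,30,0,0.3]]]';python3 f.py; cat > red2.py <<'E'
from h import *
c,im,d=shot('wrist','w6')
vv,uu=np.mgrid[0:480,0:640]; P=points(c,np.c_[uu.ravel(),vv.ravel()],d.ravel()).reshape(480,640,3)
H,S,V=cv2.split(cv2.cvtColor(im,cv2.COLOR_RGB2HSV))
red=((H<5)|(H>174))&(S>130)&(V>30)&(d>0)&(P[...,2]<.12)&(P[...,0]>.3)
print(red.sum(),np.percentile(P[red][:,2],[5,50,95]) if red.any() else '')
b=im[230:430,190:450]; cv2.imwrite('pics/w6c.png',cv2.resize(b[:,:,::-1],None,fx=3,fy=3))
E
python3 red2.py
python3 - <<'E'
from h import *
c,im,d=shot('scene'); vv,uu=np.mgrid[0:480,0:640]; P=points(c,np.c_[uu.ravel(),vv.ravel()],d.ravel()).reshape(480,640,3)
H,S,V=cv2.split(cv2.cvtColor(im,cv2.COLOR_RGB2HSV))
red=((H<5)|(H>174))&(S>130)&(V>30)&(d>0)&(np.hypot(P[...,0]-.47,P[...,1]+.202)<.05)
for a,b in((.01,.02),(.02,.03),(.03,.04),(.04,.05),(.055,.075)):
    m=red&(P[...,2]>a)&(P[...,2]<b); Q=P[m][:,:2]*1000
    if len(Q)<5: continue
    R=22.5 if b<.054 else 6
    from scipy.optimize import least_squares
    r=least_squares(lambda p:np.hypot(*(Q-p).T)-R,[471,-202],loss='soft_l1'); print(a,len(Q),r.x.round(1))
E
```

```text
t: 12.62
tcp_pos: [0.4705, -0.2023, 0.0833]
tcp_rot: [-0.0, 0.917, 0.399, -0.0]
contact_force: [-0.4, 0.2, -0.3]
grip_width: 0.297
t 12.62 yaw 47.08 F [-0.4  0.2 -0.3] M [-0.031 -0.128 -0.005] grip 0.297 tcp [ 0.4705 -0.2023  0.0833] q6eff -0.000
6269 [0.02089203 0.0528333  0.08151051]
0.04 29 [ 476.6 -204.9]
0.055 7 [ 468.  -199.8]
```

```bash
python3 red.py; python3 f.py; python3 -c "
from h import *
im=cv2.imread('pics/w4.png'); cv2.imwrite('pics/w4c.png',cv2.resize(im[200:420,190:450],None,fx=3,fy=2.7))"
```

```text
0.0815 1034 circle 468.5049743652344 -200.19996643066406 8.056580543518066 mean [ 468.33096192 -200.27022243] medz 0.08122762922181778
0.053 3735 circle 468.24755859375 -200.2268829345703 22.37073516845703 mean [ 464.47893134 -196.32069293] medz 0.052729941681812956
t 12.82 yaw 47.09 F [-0.9 -0.4  1. ] M [ 0.017 -0.17  -0.029] grip 0.301 tcp [ 0.4706 -0.2023  0.0836] q6eff -0.000
```

View pics/w4c.png

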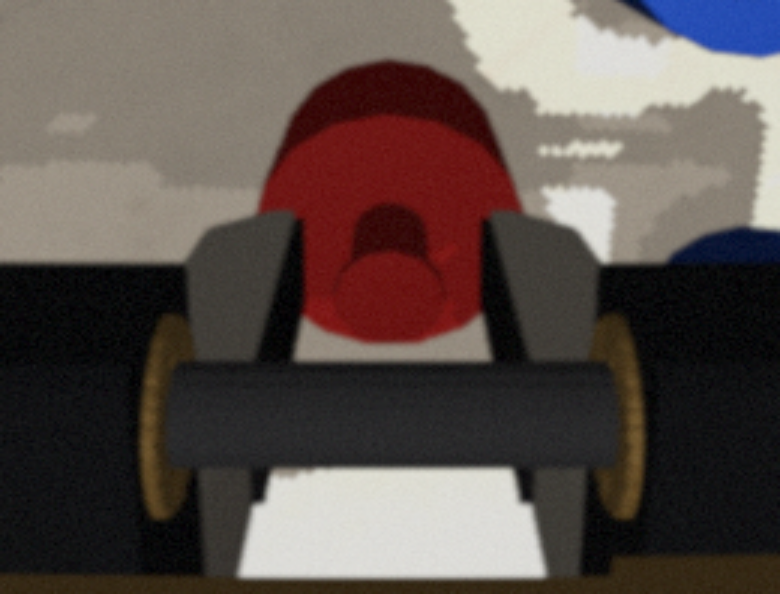

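The disc is midway between the fingers across the jaws, but about 3 mm off along the pad width. I'll correct that, go 3.5 mm lower and regrip.

```bash
python3 -m crank '[[[0,-3,1,0,0.3],[0,-3,3.5,0,0.3],[0,-3,3.5,0,0.3],[0,-3,3.5,0,0.15],[0,-3,3.5,0,0],[0,-3,3.5,0,0],[0,-3,3.5,0,0],[0,-3,3.5,0,0]]]' 20;python3 f.py; python3 -m crank '[[[0,0,0,0,0],[0,0,-3,0,0],[0,0,-10,0,0],[0,0,-20,0,0],[0,0,-30,0,0],[0,0,-30,0,0],[0,0,-30,0,0]]]'; python3 f.py;  python3 -c "
from h import *
c,im,d=shot('scene')
uv=proj(c,[[.469,-.2,.07]])[0].astype(int)
b=im[max(0,uv[1]-50):uv[1]+50,uv[0]-65:uv[0]+65]; cv2.imwrite('pics/s7.png',cv2.resize(b[:,:,::-1],None,fx=6,fy=6,interpolation=cv2.INTER_CUBIC))"
```

```text
t: 13.48
tcp_pos: [0.4685, -0.2003, 0.0801]
tcp_rot: [0.0, 0.917, 0.399, 0.0]
contact_force: [-0.6, 0.1, -0.1]
grip_width: 0.151
t 13.48 yaw 47.09 F [-0.6  0.1 -0.1] M [ 0.01  -0.155  0.035] grip 0.151 tcp [ 0.4685 -0.2003  0.0801] q6eff -0.000
t: 14.07
tcp_pos: [0.4689, -0.2005, 0.1111]
tcp_rot: [0.001, 0.917, 0.399, 0.001]
contact_force: [0.4, 0.4, -1.9]
grip_width: 0.15
t 14.07 yaw 47.09 F [ 0.4  0.4 -1.9] M [-0.066 -0.157  0.052] grip 0.150 tcp [ 0.4689 -0.2005  0.1111] q6eff 0.000
```

View pics/s7.png

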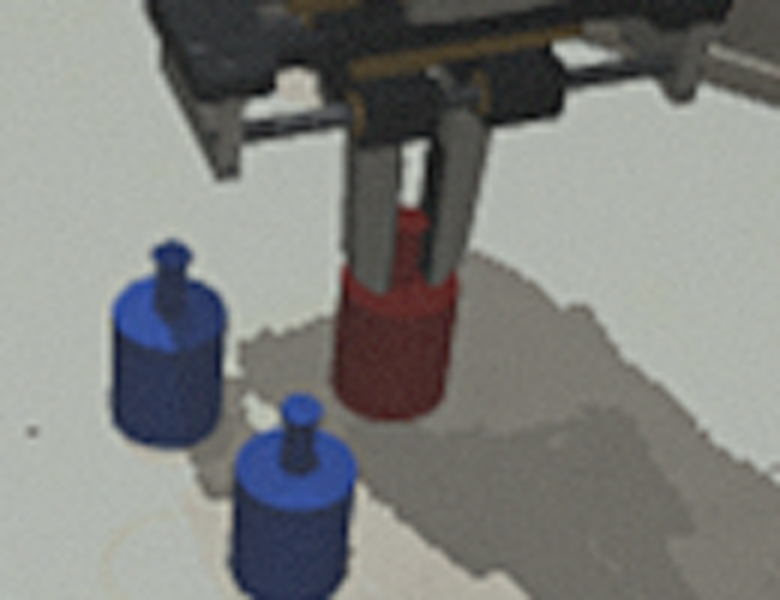

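It is still leaning about 5°, again at 14 mm. That fits the disc bearing on one finger and the stem on the other's tip. I'll set it down and grip only the disc with the fingertips, lightly.

```bash
python3 -m crank '[[[0,0,10,0,0],[0,0,20,0,0],[0,0,26,0,0],[0,0,29,0,0],[0,0,30,0,0],[0,0,30,0,0.3],[0,0,30,0,0.3],[0,0,30,0,0.3]]]' >/dev/null; python3 -m crank '[[[0,0,-8,0,0.3],[0,0,-18,0,0.3],[0,0,-18,0,0.25],[0,0,-18,0,0.2],[0,0,-18,0,0.1],[0,0,-18,0,0],[0,0,-18,0,0],[0,0,-18,0,0],[0,0,-18,0,0]]]' 10;python3 f.py; python3 -m crank '[[[0,0,0,0,0],[0,0,-3,0,0],[0,0,-10,0,0],[0,0,-20,0,0],[0,0,-30,0,0],[0,0,-30,0,0],[0,0,-30,0,0]]]'; python3 f.py;  cat > tilt.py <<'E'
from h import *
import sys
c,im,d=shot('scene')
vv,uu=np.mgrid[0:480,0:640]; P=points(c,np.c_[uu.ravel(),vv.ravel()],d.ravel()).reshape(480,640,3)
H,S,V=cv2.split(cv2.cvtColor(im,cv2.COLOR_RGB2HSV))
s=arm.get_state()["tcp_pos"]
def edges(m,tag):
    k,l,st,ce=cv2.connectedComponentsWithStats(m.astype(np.uint8)); 
    for i in range(1,k):
        if st[i,4]<80: continue
        rows=[(v,*(np.where(l[v]==i)[0][[0,-1]])) for v in range(st[i,1],st[i,1]+st[i,3])]
        rows=np.array([r for r in rows if r[2]-r[1]>=16])[3:-6]
        if len(rows)<5: continue
        print(tag,ce[i].round(0),st[i,4],"slope L %.3f R %.3f"%tuple(np.polyfit(rows[:,0],rows[:,j],1)[0] for j in(1,2)),"n",len(rows))
near=(d>0)&(P[...,0]>.35)&(P[...,0]<.65)
edges((((H<5)|(H>174))&(S>110)&(V>30)&near),"red"); edges(((H>105)&(H<130)&(S>130)&(V>30)&near),"blue")
E
python3 tilt.py
```

```text
t: 15.53
tcp_pos: [0.4685, -0.2004, 0.0982]
tcp_rot: [0.0, 0.917, 0.399, 0.0]
contact_force: [-1.4, -1.2, 4.6]
grip_width: 0.158
t 15.53 yaw 47.09 F [-1.4 -1.2  4.6] M [-0.096  0.034 -0.022] grip 0.158 tcp [ 0.4685 -0.2004  0.0982] q6eff 0.001
t: 16.12
tcp_pos: [0.4688, -0.2005, 0.129]
tcp_rot: [0.001, 0.917, 0.399, 0.001]
contact_force: [-0.1, -0.3, -1.3]
grip_width: 0.161
t 16.12 yaw 47.09 F [-0.1 -0.3 -1.3] M [-0.002 -0.106  0.006] grip 0.161 tcp [ 0.4688 -0.2005  0.129 ] q6eff 0.000
red [383. 191.] 364 slope L -0.107 R -0.080 n 7
```

```bash
python3 -c "
from h import *
c,im,d=shot('scene')
uv=proj(c,[[.469,-.2,.07]])[0].astype(int)
b=im[max(0,uv[1]-50):uv[1]+50,uv[0]-65:uv[0]+65]; cv2.imwrite('pics/s8.png',cv2.resize(b[:,:,::-1],None,fx=6,fy=6,interpolation=cv2.INTER_CUBIC))"
```

```text
(no output)
```

View pics/s8.png

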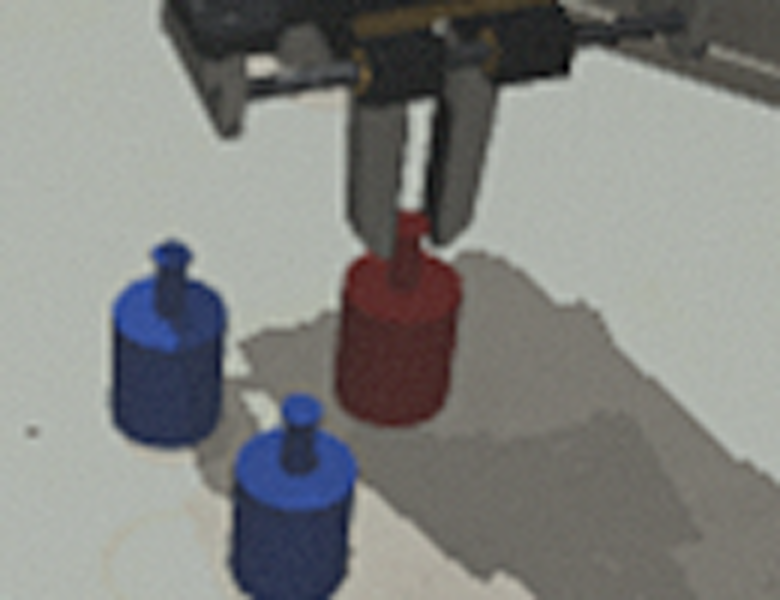

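I've now used all 12 views, so numbers only from here. First check: is the apparent lean just perspective?

```bash
cat > tilt2.py <<'E'
from h import *
import sys
def run(im,d,c,tag,x0,y0):
    vv,uu=np.mgrid[0:480,0:640]; P=points(c,np.c_[uu.ravel(),vv.ravel()],d.ravel()).reshape(480,640,3)
    H,S,V=cv2.split(cv2.cvtColor(im,cv2.COLOR_RGB2HSV))
    m=((H<6)|(H>173))&(S>100)&(V>25)&(d>0)&(np.hypot(P[...,0]-x0,P[...,1]-y0)<.06)
    rows=[]
    for v in range(480):
        w=np.where(m[v])[0]
        if len(w)>=17: rows.append((v,w[0],w[-1],len(w)))
    r=np.array(rows); print(tag); print(r.T)
    a,b=proj(c,[[x0,y0,.08],[x0,y0,.03]]); print("vertical slope px/row",(b-a)[0]/(b-a)[1])
c=cal("scene"); z=np.load("scene.npz"); run(z["im"],z["d"],c,"start",.4690,-.2)
c,im,d=shot("scene"); run(im,d,c,"now",.4690,-.2)
E
python3 tilt2.py
```

```text
start
[[195 196 197 198 199]
 [372 372 372 372 373]
 [389 390 389 389 389]
 [ 17  18  18  18  17]]
vertical slope px/row -0.12157952405688731
now
[[184 185 186 187 188 189 190 191 192 195 196 198 200 201 202 204]
 [374 374 374 374 374 373 373 373 373 373 373 373 372 372 372 373]
 [391 392 392 392 392 391 391 391 391 390 390 390 390 390 390 389]
 [ 18  18  19  19  19  18  18  19  17  17  17  17  18  18  18  17]]
vertical slope px/row -0.12157952405688731
```

Perspective accounts for the lean: a true vertical there has slope -0.12 px/row and the cover's edges show about -0.1, so it hangs upright. A check of the top-face normal and centre from the wrist camera:

```bash
cat > top.py <<'E'
from h import *
c,im,d=shot('wrist','w9'); s=arm.get_state()
vv,uu=np.mgrid[0:480,0:640]; P=points(c,np.c_[uu.ravel(),vv.ravel()],d.ravel()).reshape(480,640,3)
H,S,V=cv2.split(cv2.cvtColor(im,cv2.COLOR_RGB2HSV)); t=s["tcp_pos"]
red=((H<6)|(H>173))&(S>110)&(V>30)&(d>0)&(np.hypot(P[...,0]-t[0],P[...,1]-t[1])<.05)
zt=P[red][:,2]; h,e=np.histogram(zt,np.arange(0,.3,.002)); 
print("z peaks",[(round(e[i],3),h[i]) for i in np.argsort(h)[-5:]])
z0=t[2]-.0982+.053   # expected cup top
m=red&(abs(P[...,2]-z0)<.006); Q=P[m]; q=Q-Q.mean(0); n=np.linalg.svd(q,full_matrices=False)[2][2]; n*=np.sign(n[2])
print("cup top z",z0,np.median(Q[:,2]),m.sum(),"normal tilt deg xy",np.degrees(n[:2]).round(1))
W=onplane(c,np.c_[uu[m],vv[m]],np.median(Q[:,2]))[:,:2]*1000
print("circ",cv2.minEnclosingCircle(W.astype(np.float32)),"tcp",t)
E
python3 top.py
```

```text
z peaks [(np.float64(0.112), np.int64(61)), (np.float64(0.108), np.int64(88)), (np.float64(0.08), np.int64(669)), (np.float64(0.11), np.int64(761)), (np.float64(0.082), np.int64(2052))]
cup top z 0.08260467430931001 0.08243720474548641 2899 normal tilt deg xy [-0.9  1.5]
circ ((467.1534729003906, -198.86660766601562), 22.778488159179688) tcp [ 0.46825285 -0.20015412  0.12780467]
```

```bash
python3 -m crank '[[[0,0,-30,0,0],[0,0,-60,0,0],[0,0,-85,0,0],[0,0,-95,0,0],[0,0,-95,0,0]]]' >/dev/null; python3 -c "
from h import *
go([.4938,.0328,.22],47)"
```

```text
t 16.73 tcp [ 0.4692 -0.2007  0.2247] yaw 47.09 shift [ 187.8 -140.9    4.4] turn 0.1 grip 0.158 F [ 0.67  0.33 -0.82] Mz [ 0.018 -0.205 -0.003] q [-0.5   0.3   1.78 -0.    1.06 -1.32]
```

```bash
python3 -m crank '[[[19,-14,0,0,0],[40,-30,0,0,0],[65,-49,0,0,0],[90,-68,0,0,0],[115,-86,0,0,0],[140,-105,0,0,0],[162,-122,0,0,0],[178,-134,0,0,0],[188,-141,0,0,0],[188,-141,0,0,0]]]' >/dev/null;  python3 -m crank '[[[0,0,0,0,0],[0,0,0,0,0],[0,0,0,0,0]]]'; python3 top.py; python3 -c "
from h import *
go([.4938,.0328,.155],47)"
```

```text
t: 17.82
tcp_pos: [0.4931, 0.0324, 0.2228]
tcp_rot: [-0.0, 0.917, 0.399, -0.0]
contact_force: [0.0, 0.2, -0.3]
grip_width: 0.161
z peaks [(np.float64(0.174), np.int64(98)), (np.float64(0.206), np.int64(385)), (np.float64(0.178), np.int64(410)), (np.float64(0.204), np.int64(502)), (np.float64(0.176), np.int64(2276))]
cup top z 0.17773444486632498 0.17733584364640773 2894 normal tilt deg xy [-0.9  1.6]
circ ((491.5836181640625, 33.658512115478516), 22.492633819580078) tcp [0.49313554 0.03245116 0.22293444]
t 17.87 tcp [0.4931 0.0325 0.2229] yaw 47.01 shift [ 0.7  0.3 67.9] turn 0.0 grip 0.158 F [-0.54  0.07 -0.79] Mz [ 0.002 -0.117 -0.04 ] q [-0.03  0.27  1.81 -0.    1.05 -0.85]
```

```bash
python3 -m crank '[[[1,1,5,0,0],[1,1,15,0,0],[1,1,25,0,0],[1,1,31,0,0],[1,1,31,0,0]]]' >/dev/null; python3 f.py; python3 -m crank '[[[0,0,4,0,0],[0,0,8,0,0],[0,0,12,0,0]]]' >/dev/null; python3 f.py;  python3 -m crank '[[[0,0,4,0,0],[0,0,8,0,0]]]' >/dev/null; python3 f.py
```

```text
t 18.28 yaw 47.08 F [ 0.3 -0.7 -0.9] M [ 0.039 -0.121 -0.025] grip 0.158 tcp [0.4937 0.0334 0.1902] q6eff -0.001
t 18.53 yaw 47.09 F [ 0.1 -0.5 -1.4] M [-0.032 -0.095  0.   ] grip 0.157 tcp [0.4947 0.0335 0.1799] q6eff -0.000
t 18.70 yaw 47.09 F [-0.6 -1.3 -1.4] M [ 0.002 -0.111 -0.044] grip 0.156 tcp [0.4946 0.0335 0.1718] q6eff -0.000
```

The rim is 13 mm below the knob's top with no contact. Continuing down.

```bash
python3 -m crank '[[[0,0,4,0,0],[0,0,8,0,0],[0,0,12,0,0]]]' >/dev/null; python3 f.py;  python3 -m crank '[[[0,0,4,0,0],[0,0,8,0,0],[0,0,11,0,0]]]' >/dev/null; python3 f.py; python3 -m crank '[[[0,0,2,0,0],[0,0,4,0,0],[0,0,4,0,0]]]' >/dev/null; python3 f.py; python3 top.py
```

```text
t 18.95 yaw 47.09 F [-0.2 -0.7 -1.2] M [ 0.004 -0.113  0.014] grip 0.156 tcp [0.4946 0.0335 0.1598] q6eff 0.000
t 19.20 yaw 47.09 F [ 0.7  0.1 -1.7] M [-0.031 -0.134  0.029] grip 0.161 tcp [0.4945 0.0335 0.1486] q6eff 0.000
t 19.45 yaw 47.09 F [-0.2 -0.2 -2. ] M [ 0.004 -0.153 -0.047] grip 0.163 tcp [0.4945 0.0335 0.1448] q6eff 0.000
z peaks [(np.float64(0.096), np.int64(97)), (np.float64(0.128), np.int64(395)), (np.float64(0.126), np.int64(492)), (np.float64(0.1), np.int64(493)), (np.float64(0.098), np.int64(2207))]
cup top z 0.09984300313780115 0.09938792637748957 2908 normal tilt deg xy [-1.1  1.6]
circ ((493.26953125, 34.836158752441406), 22.609609603881836) tcp [0.49456986 0.03345435 0.145043  ]
```

```bash
python3 -m crank '[[[0,0,1,0,0],[0,0,2,0,0],[0,0,3,0,0]]]' >/dev/null; python3 f.py;  python3 -m crank '[[[0,0,1,0,0],[0,0,2,0,0]]]' >/dev/null; python3 f.py; python3 -m crank '[[[0,0,1,0,0],[0,0,1.5,0,0]]]' >/dev/null; python3 f.py; python3 top.py
```

```text
t 19.75 yaw 47.09 F [-0.3  0.2 -1. ] M [-0.005 -0.157  0.01 ] grip 0.158 tcp [0.4947 0.0335 0.1421] q6eff -0.000
t 19.92 yaw 47.09 F [-0.5 -0.3 -1.3] M [-0.019 -0.131  0.028] grip 0.159 tcp [0.4946 0.0335 0.1401] q6eff 0.000
t 20.08 yaw 47.09 F [ 0.4 -0.4 -0.3] M [ 0.058 -0.129 -0.008] grip 0.156 tcp [0.4945 0.0335 0.1385] q6eff 0.000
z peaks [(np.float64(0.094), np.int64(180)), (np.float64(0.09), np.int64(209)), (np.float64(0.122), np.int64(209)), (np.float64(0.12), np.int64(680)), (np.float64(0.092), np.int64(2399))]
cup top z 0.09324354391844095 0.09303609125600837 2908 normal tilt deg xy [-1.   1.6]
circ ((493.23065185546875, 34.528690338134766), 22.743812561035156) tcp [0.49453325 0.0334347  0.13844354]
```

The rim is at z ≈ 40 mm, on the manifold, with no resistance from the collar. Releasing and retreating upward.

```bash
python3 -m crank '[[[0,0,0.5,0,0],[0,0,0.5,0,0.1],[0,0,0.5,0,0.3],[0,0,0.5,0,0.3],[0,0,0.5,0,0.3],[0,0,0.5,0,0.3],[0,0,0.5,0,0.3]]]'; python3 f.py; python3 -m crank '[[[0,0,-10,0,0.3],[0,0,-30,0,0.3],[0,0,-60,0,0.3],[0,0,-60,0,0.3]]]'>/dev/null; sed -i 's/^z0=.*/z0=.093/' top.py; python3 top.py; python3 -m crank '[[[0,40,-20,0,0.3],[0,70,-40,0,0.3],[0,70,-40,0,0.3],[0,70,-40,0,0.3]]]'>/dev/null; python3 f.py; sed -i 's/P\[...,0\]-t\[0\],P\[...,1\]-t\[1\]/P[...,0]-.494,P[...,1]-.033/' top.py; python3 top.py
```

```text
t: 20.72
tcp_pos: [0.4946, 0.0335, 0.1381]
tcp_rot: [0.0, 0.917, 0.399, 0.0]
contact_force: [-0.4, -0.3, -0.4]
grip_width: 0.302
t 20.72 yaw 47.09 F [-0.4 -0.3 -0.4] M [-0.068 -0.132  0.048] grip 0.302 tcp [0.4946 0.0335 0.1381] q6eff 0.000
z peaks [(np.float64(0.122), np.int64(58)), (np.float64(0.094), np.int64(96)), (np.float64(0.09), np.int64(314)), (np.float64(0.12), np.int64(401)), (np.float64(0.092), np.int64(2040))]
cup top z 0.093 0.09274675918202145 2501 normal tilt deg xy [-0.5  0.3]
circ ((493.17718505859375, 34.16584396362305), 22.426074981689453) tcp [0.49591589 0.03346275 0.2010477 ]
t 21.43 yaw 47.00 F [ 0.1 -0.1 -1.8] M [-0.043 -0.15   0.014] grip 0.300 tcp [ 0.5465 -0.015   0.2382] q6eff -0.171
z peaks [(np.float64(0.122), np.int64(57)), (np.float64(0.094), np.int64(91)), (np.float64(0.12), np.int64(358)), (np.float64(0.09), np.int64(369)), (np.float64(0.092), np.int64(1871))]
cup top z 0.093 0.092736295873772 2332 normal tilt deg xy [-0.1 -0. ]
circ ((493.53680419921875, 33.453826904296875), 22.05071449279785) tcp [ 0.54539276 -0.01432221  0.23737492]
```

```bash
python3 - <<'E'
from h import *
c,im,d=shot("top","top9"); a=np.load("top.npz")["im"]
for n,(u,v) in dict(vial=(228,277),dropper=(216,247),opal=(284,298),k1=(261,235),k2=(284,231),k3=(309,227),k4=(265,259),k5=(289,255)).items():
    s=(slice(v-12,v+12),slice(u-12,u+12)); A,B=[cv2.cvtColor(x[s],cv2.COLOR_RGB2GRAY).astype(np.float32) for x in(a,im)]
    print(n,"meandiff",abs(A-B).mean().round(1),"shift",np.round(cv2.phaseCorrelate(A,B)[0],2))
print(arm.get_state()["contact_force"].round(1)); print(arm.finish_job())
E
```

```text
vial meandiff 23.6 shift [0.21 0.1 ]
dropper meandiff 16.2 shift [0.13 0.18]
opal meandiff 38.7 shift [-8.    0.42]
k1 meandiff 18.1 shift [ 0.26 -0.05]
k2 meandiff 32.5 shift [0.35 0.6 ]
k3 meandiff 67.9 shift [  1.67 -14.87]
k4 meandiff 18.5 shift [0.12 0.24]
k5 meandiff 52.8 shift [-0.73 -0.34]
[-1.4  0.3  0.2]
the job is handed in; nothing more can be done
None
```

I shut the orange valve by feel and set the red cover over it, flat on the manifold. The job was handed in at about 21.5 s of the 72 s, and no verdict was reported.

**Valve:** I turned the knob about 46° clockwise. The resistance began to rise after about 39–40° and I stopped when it had risen about 0.12 N m (0.11–0.12 by wrist moment and joint 6's effort). That is within the 0.10–0.15 target. The wrist moment is noisy, around ±0.03 N m. After release I saw the knob turned in the top view; I did not measure its final angle.

**Cover:** After I let go, its top face was at z = 92.7 mm (93 expected), tilted about 0.1° and centred at (493.5, 33.5) mm. That is within about 1 mm of the knob's axis. I regripped it twice because it seemed to lean; the lean turned out to be perspective.

**Other objects:** The last before/after check from the top camera was only partly usable.
- **Confirmed in place:** the vial, the dropper bottle and three of the black knobs shifted under 1 pixel.
- **Weak reading:** a fourth black knob, the one next to the orange on its row, shifted under 1 pixel too, but its picture had changed a lot.
- **Not confirmed:** the opal and the other knob beside the orange one gave meaningless shifts (8 and 15 pixels). I put this down to the arm or its shadow but did not verify it. The opal looked untouched in the wrist view after the valve was turned, and all five black knobs looked unchanged in the top view before I picked up the cover.

I felt no unexpected contact forces while lowering or releasing the cover.

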